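# Push a used coffee pod through the sprung flap of the pod caddy

## Task

Put the used coffee pod that stands on the caddy's loading shelf into the caddy's bin without picking it up: push the self-closing flap open with one fingertip and keep it open while the other finger pushes the pod along the shelf and through, so that it drops into the bin, then let the flap swing shut. Only push the pod, never pinch, squash or lift it, and do not use the pod to force the flap open. Leave the other pod and the things beside the caddy where they are.

Things in the scene. Friction and masses are not known exactly. Their poses are not given: they have to be found in the camera images.
- caddy: Grey pod caddy fixed to the worktop, 342 mm long, 146 mm wide: a loading shelf (x = -150 to -2 mm), then a gateway with a flap (x = 0), then a bin (x = 2 to 184 mm inside). Origin: on the worktop under the middle of the gateway; x points from the shelf into the bin, y to the left seen along x, z up. All is open above, but for a hood (top 115 mm above the worktop) over the bin beyond x = 136 mm
- shelf_end (a point): Middle of the shelf's end at the gateway. The shelf's flat top is 70 mm above the worktop, open at the front end, with rails 12 mm high along both sides, 130 mm apart inside. Beyond this point it drops 62 mm to the bin's floor. The gateway is 126 mm wide between two steel posts 48 mm tall above the shelf, open at the top
- bin_floor (a point): Middle of the bin's floor, 8 mm above the worktop, 93 mm beyond the gateway. The bin is 182 mm long along the caddy's x and 130 mm wide inside; its walls end 112 mm above the worktop
- flap_hinge (a point): Upright steel flap that closes the gateway: 120 mm wide, 38 mm tall (73 to 111 mm above the worktop), 4 mm thick, on a vertical hinge at the left (+y) end of the gateway. This point: on the hinge at its lower end, at x = 4, y = 60, z = 73 mm of the caddy; the flap reaches 120 mm along the -y axis of this frame, which turns with it
- flap_edge (a point): middle of the flap's free upright edge, 120 mm from the hinge, half-way up
- flap (a joint): Flap angle: 0 shut across the gateway, grows as its free edge swings into the bin, away from the shelf, to 1.45 rad; it does not open towards the shelf. A damped spring always closes it: 0.13 N m when shut, 0.09 N m more per rad; a finger 60 mm from the hinge needs about 2 to 5 N
- pod: Used coffee pod, aluminium, a blunt cone on its rim on the shelf: 37 mm across at the rim, 29 mm near the top, 29 mm tall, about 18 g. Origin: centre of its underside. It starts 78 to 110 mm before the gateway, 30 mm right to 10 mm left of the middle line: room for one finger before the flap and one behind the pod. With 50 to 65 mm between them, a push along x opens the flap ahead of the pod
- pod_center (a point): Centre of the used pod, 14 mm above its underside. The pod drops once this has passed the shelf's end
- spare_pod: An unused pod of the same kind and size standing on the worktop to the right of the caddy; leave it. Origin: centre of its underside
- tin: Flat food tin, 86 mm across, 40 mm tall, standing on the worktop to the left of the caddy; leave it. Origin: centre of its underside
- salt: Salt shaker, 44 mm across, 90 mm tall, standing on the worktop to the right of the caddy; leave it. Origin: centre of its underside
There are look-alikes about, which are no part of the job. What is shaped like the pod but turquoise is not meant.

How it is judged:
On the way, in this order (a step that is already met when the one before it is completed fails the run):
1. a finger holds the flap open (0.35 rad or more) while the pod is still on the shelf (value of joint flap above 0.35 rad and contact force between the fingers and flap above 0.3 N and z of pod_center in the frame of caddy above 0.075 m), for 0.1 s.
2. the pod has dropped through the gateway while the flap is still held open (value of joint flap above 0.35 rad and contact force between the fingers and flap above 0.3 N and z of pod_center in the frame of caddy below 0.06 m and x of pod_center in the frame of caddy above 0 m), for 0.1 s.
At the end, for the whole second after the job is handed in: The used pod lies at rest on the floor of the bin (its centre inside the bin and less than 45 mm above the worktop) and the flap is shut again (within 0.08 rad) (x of pod_center in the frame of caddy between 0 and 0.185 m and y of pod_center in the frame of caddy between -0.066 and 0.066 m and z of pod_center in the frame of caddy below 0.045 m and linear speed of pod below 0.05 m/s and value of joint flap below 0.08 rad); the robot touches nothing.
It fails at once if the used pod is lifted (its centre more than 20 mm higher than when it stands on the shelf) (z of pod_center in the frame of caddy above 0.104 m).
It fails at once if the used pod is pinched or squashed by the fingers (more than 8 N) (contact force between the fingers and pod above 8 N).
It fails at once if the pod is used to force the flap open (more than 1 N between pod and flap) (contact force between pod and flap above 1 N).
It fails at once if the unused pod, the tin or the salt shaker is moved by more than 20 mm (distance of any of spare_pod, tin, salt from where it was at the start of the episode above 0.02 m).
It also fails if it takes over 35 s, if anything falls off the work surface, if the arm or the gripper's body presses on something with over 40 N, if the wrist force passes 120 N, or if a joint passes its speed limit or range.

## Robot

A 6-joint arm with a two-finger parallel gripper is mounted at the origin on a cart in front of the work surface, level with it; the furniture and walls round the work are solid. World frame = base frame: x ahead of the robot, y to its left, z up, the work surface at z = 0. Lengths are in m, angles in rad, forces in N, time in s.
With the tool pointing down it reaches from about 0.225 to 0.875 m from the base axis. Payload 3.4 kg.
Tool frame: the origin (TCP) lies at the very end of the fingers, on their centre line; the grasp point (between the pads) lies 19 mm behind it; z points along the fingers, y is the line along which they close (so a half turn about z gives the same grasp; the last joint's range is limited). The gripper opens to 85 mm and grips with 20 to 120 N. Pads are 22 mm wide; open, the fingers measure 114 mm over their backs; the gripper's body (76 mm by 85 mm) begins 54 mm behind the grasp point. The pads swing forward as they close: fully open they stand 13 mm farther back than shut.
Start: joints at [0.998, 0.276, 1.505, -0, 1.361, -0.121], TCP at [0.251, 0.517, 0.231] pointing down, gripper open.
Joint ranges: [-2.89, 2.89], [-0.75, 2.08], [0.22, 2.7], [-1.18, 4.32], [0.11, 2.71], [-2.7, 2.7]. Speed limits (rad/s): [2.57, 2.57, 3.14, 3.14, 3.14, 3.14].

## Interface

Orientations are given as a unit quaternion [w, x, y, z].
In Python, from rig import manip, get_image, camera_info gives the robot as it stands. The module is installed in compiled form; this text tells all that it offers.
- The arm moves only by the shell command python3 -m crank 'ROWS' [FORCE]. ROWS is a JSON object of lists of equal length, an entry for each row: "translation": the shift along the tool's x, y, z in mm, a list of three; "roll": the turn about the tool's z in rad; "fingers": the opening, from 0 (shut) to 1 (fully open). A call has 1 to 8 rows; each row shifts and turns the commanded pose from where the row before left it, along the tool's axes as they then stand; what a row does not reach is not made up. A row lasts 1/10 s, in which the tool goes at most 50 mm and 8.59 degrees, less where a joint would pass 70% of its speed; a pose out of reach is approached as far as the arm can. A call is refused whole if a number of a shift passes 50 or a number of a turn 0.15, either way. A call with a gripper value outside its range is refused whole. The fingers move at their own pace and stop on an object; FORCE is the grip in N (left out, the last holds). Time passes only in rows, so rows that do not move let the fingers close. It gives the time, the measured TCP pose, the force, the opening and the grip force at its end, in the units of the state.
- manip.get_state(): the state, without advancing time (a new reading comes with each control period).
- get_image(name): name is "scene" or "top"; returns the picture (400x640x3 uint8, blue, green, red); there is no depth.
- camera_info(name): a dict with "mtx" (3x3 intrinsics, pixels), "rvec" (rotation vector, rad) and "tvec" (3), from world to camera coordinates, as OpenCV has them. Camera axes: x right, y down, z forward; pixel columns grow to the right and rows downward; lengths in m; the calibration is good to about 2 mm. A picture is of the moment at which its call begins. camera_info takes no time and is no camera call.
- manip.sign_off(): hands the job in; it is judged then, once.
The state is a dict: "clock": time; "qpos": joint angles; "qd": joint speeds; "effort": joint torques, N m; "position": TCP position; "ee_rot": TCP orientation; "contact_force": force on the tool from outside, world axes, zero at the start; "moment": the same for the moment, N m; "width": finger opening in m; "gripper_force": force on a finger pad.
Only numpy, scipy, OpenCV 4.12 (cv2) and the standard library are available. Lean on these libraries where they do the work, as an engineer would, in place of code of your own. Each camera call takes 0.05 s, during which the arm holds its last target. There are 200 camera calls.

## Working session

There is one attempt and no reset: what is moved stays moved. The work goes in short steps, Python scripts to look and compute and a shell command to move; the robot and the scene stay as the last step left them, time stands still between calls to the robot, and variables do not carry over. Pictures are saved under pics/ and viewed, at most 10 in all, crops included, and the job is handed in when it is done.

```bash
mkdir -p pics
python3 - <<'E'
from rig import manip,get_image,camera_info
import cv2,numpy as np
for n in("scene","top"):
    cv2.imwrite(f"pics/{n}0.png",get_image(n)); c=camera_info(n); R=cv2.Rodrigues(np.array(c["rvec"],float))[0]
    print(n,np.array(c["mtx"]).tolist(),(-R.T@np.array(c["tvec"]).ravel()).round(3),R.round(3).tolist())
s=manip.get_state();print(s)
E
```

```text
scene [[391.2423053466551, 0.0, 320.6285545619891], [0.0, 391.2423053466551, 197.339735891329], [0.0, 0.0, 1.0]] [ 0.063 -0.363  0.707] [[0.573, -0.82, 0.004], [-0.589, -0.415, -0.694], [0.57, 0.395, -0.72]]
top [[459.35935114073106, 0.0, 319.54581837409813], [0.0, 459.35935114073106, 202.56568071025225], [0.0, 0.0, 1.0]] [ 0.35  -0.03   0.991] [[0.131, -0.991, -0.003], [-0.964, -0.127, -0.233], [0.231, 0.033, -0.972]]
{'clock': 0.1, 'qpos': array([ 9.97990781e-01,  2.76541063e-01,  1.50599538e+00,  7.98329245e-06,
        1.36071091e+00, -1.20999369e-01]), 'qd': array([-0.00119524, -0.00335078, -0.00140122, -0.00036961,  0.00081902,
       -0.00062557]), 'effort': array([ 2.00648137e-03, -4.17699623e+01, -2.46405119e+01, -1.66607665e-04,
        5.76766528e-03,  1.59378277e-05]), 'position': array([0.25078674, 0.51690795, 0.23052535]), 'ee_rot': array([-2.84957598e-04,  2.23987334e-01,  9.74591704e-01, -7.76735671e-04]), 'contact_force': array([0.85908219, 0.13158727, 0.2812587 ]), 'moment': array([-0.00568875, -0.00279445,  0.00974006]), 'gripper_force': 0.0, 'width': 0.08558247638809287}
```

View pics/scene0.png

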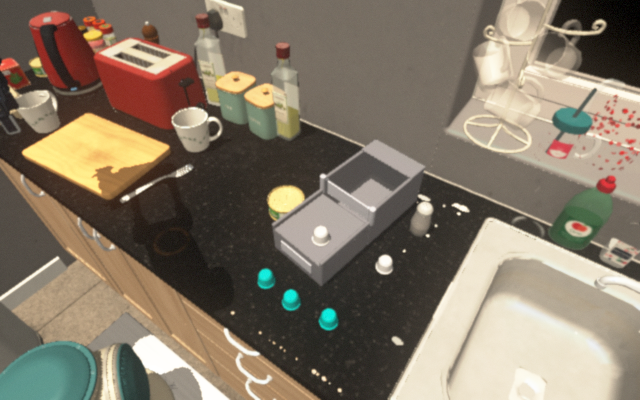

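View pics/top0.png

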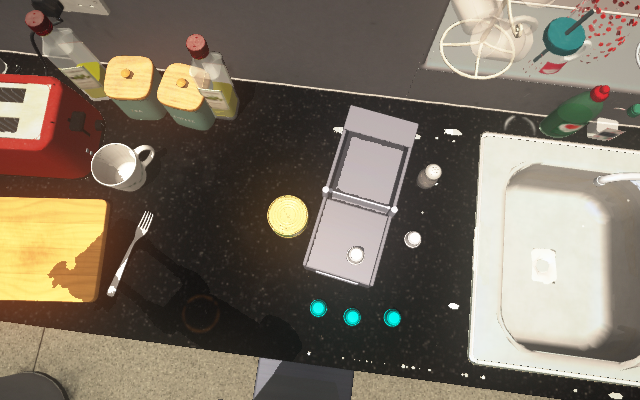

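The white pod on the shelf (scene 320,235; top 356,255) fits the description. The white one on the worktop (scene 385,264; top 413,239) is the spare. The turquoise ones (top 318,308; 352,317; 392,317) are look-alikes. I'll confirm with one enlarged crop.

Run:
```python
import cv2,numpy as np
a=cv2.imread("pics/top0.png")[95:295,295:445]; b=cv2.imread("pics/scene0.png")[135:285,265:430]
a=cv2.resize(a,None,fx=3,fy=3,interpolation=cv2.INTER_CUBIC); b=cv2.resize(b,None,fx=2.1,fy=2.1,interpolation=cv2.INTER_CUBIC)
o=np.zeros((600,800,3),np.uint8); o[:,:450]=a; o[:b.shape[0],452:452+b.shape[1]]=b[:,:348]; cv2.imwrite("pics/crop.png",o)
```

```text
(no output)
```

View pics/crop.png

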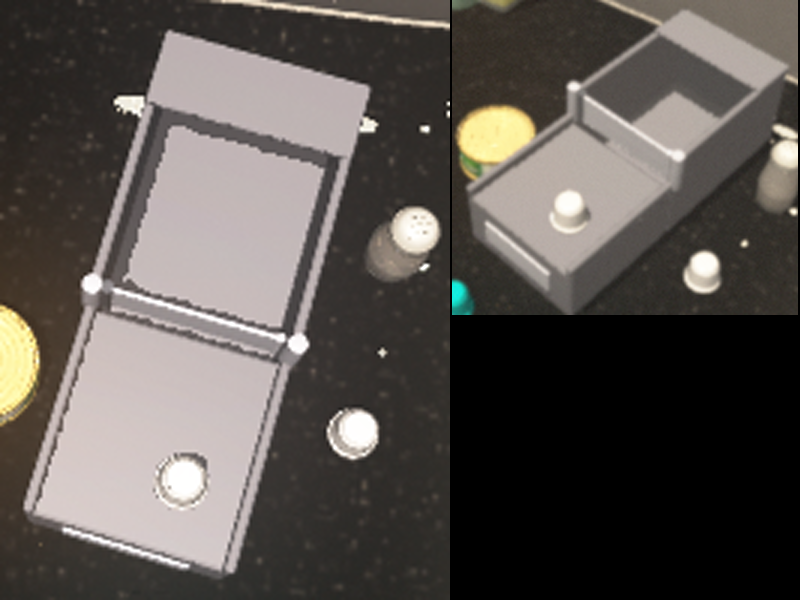

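The crop confirms the white pod standing on the grey shelf (top 356,254; scene 322,228), with the flap shut between the posts (top 326,190 and 394,210). Next I'll fit the caddy pose from both views.

```bash
cat > h.py <<'E'
import cv2,numpy as np
from rig import camera_info
def P(n):
    c=camera_info(n); return np.array(c["mtx"])@np.c_[cv2.Rodrigues(np.array(c["rvec"],float))[0],np.array(c["tvec"]).ravel()]
PT,PS=P("top"),P("scene")
def tri(a,b):
    X=cv2.triangulatePoints(PT,PS,np.array(a,float).reshape(2,1),np.array(b,float).reshape(2,1)).ravel(); return X[:3]/X[3]
def atz(P,uv,z):
    H=np.c_[P[:,0],P[:,1],P[:,2]*z+P[:,3]]; w=np.linalg.solve(H,[*uv,1]); return w[:2]/w[2]
E
python3 - <<'E'
from h import *
from scipy.optimize import least_squares
np.set_printoptions(precision=4,suppress=True)
d={"postL":((325.7,189.7),(323.1,176.9),(0,68,118)),"postR":((394.3,209.7),(372.6,209.8),(0,-68,118)),
"hoodL":((351,105),(376.4,139.8),(190,73,115)),"hoodR":((418,125),(423.6,167.4),(190,-73,115)),
"frL":((305,264.5),(274.5,224.5),(-150,73,82)),"frR":((372.3,285),(322.6,266.9),(-150,-73,82)),"podtop":((356,254.3),(321.7,228.3),None)}
for k,v in d.items(): print(k,tri(*v[:2]),atz(PT,v[0],(v[2] or (0,0,99))[2]/1e3),atz(PS,v[1],(v[2] or (0,0,99))[2]/1e3))
def f(p):
    r=[];c,s=np.cos(p[2]),np.sin(p[2])
    for a,b,m in d.values():
        if m is None: continue
        m=np.array(m)/1e3; w=np.array([p[0]+c*m[0]-s*m[1],p[1]+s*m[0]+c*m[1],m[2],1])
        for Q,u in((PT,a),(PS,b)): q=Q@w; r+=list(q[:2]/q[2]-u)
    return np.array(r)
o=least_squares(f,[.5,-.1,0],loss="soft_l1");print(o.x,f(o.x).reshape(-1,4))
c,s=np.cos(o.x[2]),np.sin(o.x[2])
w=(atz(PT,(356,254.3),.099)+atz(PS,(321.7,228.3),.099))/2
print("pod in caddy",np.array([[c,s],[-s,c]])@(w-o.x[:2]))
E
```

```text
postL [ 0.5848 -0.009   0.1176] [ 0.585  -0.0094] [ 0.5839 -0.0089]
postR [ 0.5622 -0.1467  0.1176] [ 0.5624 -0.1469] [ 0.5616 -0.1466]
hoodL [ 0.7726 -0.0378  0.114 ] [ 0.7722 -0.038 ] [ 0.7711 -0.0382]
hoodR [ 0.7445 -0.1774  0.1163] [ 0.746  -0.1788] [ 0.7442 -0.1758]
frL [0.4379 0.0124 0.0831] [0.4379 0.0125] [0.4387 0.0129]
frR [ 0.4163 -0.1243  0.0712] [ 0.4156 -0.1232] [ 0.4103 -0.1283]
podtop [ 0.4683 -0.0841  0.1077] [ 0.4688 -0.0839] [ 0.4752 -0.0809]
[ 0.573  -0.0785 -0.1603] [[ 0.9452  0.6797  0.8942  0.4638]
 [-0.6552  0.0366 -0.2686 -0.3584]
 [-0.5839 -0.0465 -0.3048 -0.4269]
 [ 1.1636 -1.1799  2.9661 -0.2564]
 [-2.6187  0.3449 -2.3397 -0.3326]
 [ 1.6292  1.4371  0.1543 -1.4922]]
pod in caddy [-0.0991 -0.02  ]
```

Run:
```python
from h import *
from scipy.optimize import least_squares
a=np.linspace(0,2*np.pi,60)
M=np.concatenate([np.c_[r*np.cos(a),r*np.sin(a),0*a+z] for r,z in((.0185,0),(.0185,.002),(.0145,.027),(.012,.029))])
obs={"t":(346.7,245.7,364.3,264.3),"s":(311.7,225.5,329.8,246)}
def f(p):
    r=[]
    for Q,o in((PT,obs["t"]),(PS,obs["s"])):
        q=Q@np.c_[M+[p[0],p[1],p[2]],np.ones(len(M))].T; u=q[:2]/q[2]; r+=list(np.r_[u.min(1),u.max(1)]-o)
    return np.array(r)
o=least_squares(f,[.475,-.08,.07]);p=o.x;print(p.round(4),f(p).round(1))
t=-.163;O=np.array([.5733,-.0782]);R=np.array([[np.cos(t),-np.sin(t)],[np.sin(t),np.cos(t)]])
pc=R.T@(p[:2]-O);print("pod caddy",pc)
w=O+R@[-.092,pc[1]];print("tcp target",w)
from rig import manip
s=manip.get_state();from scipy.spatial.transform import Rotation as T
A=T.from_quat(np.roll(s["ee_rot"],-1)).as_matrix()
ty=np.arctan2(A[1,1],A[0,1]);roll=ty-t
B=A@T.from_euler("z",roll).as_matrix()
print("roll",roll,"shift after roll mm",B.T@(np.r_[w,s["position"][2]]-s["position"])*1e3,B.round(3))
```

```text
[ 0.47   -0.0838  0.0718] [-0.9  0.3  0.   0.3  0.6 -0.5  0.6  0.3]
pod caddy [-0.10098433 -0.02225827]
tcp target [ 0.47890742 -0.08523355]
roll 1.2819886487938643 shift after roll mm [-557.14028462  322.81224204    0.62869425] [[ 0.162  0.987 -0.001]
 [ 0.987 -0.162 -0.001]
 [-0.002 -0.001 -1.   ]]
```

```bash
python3 -m crank '{"translation":[[0,0,0],[0,0,0],[0,0,0],[0,0,0],[0,0,0],[0,0,0],[0,0,0],[0,0,0]],"roll":[0.142,0.142,0.142,0.142,0.142,0.142,0.142,0.142],"fingers":[0.73,0.73,0.73,0.73,0.73,0.73,0.73,0.73]}' 20
python3 -m crank '{"translation":[[-30,17,0],[-35,20,0],[-35,20,0],[-35,20,0],[-35,20,0],[-35,20,0],[-35,20,0],[-35,20,0]],"roll":[0.142,0,0,0,0,0,0,0],"fingers":[0.73,0.73,0.73,0.73,0.73,0.73,0.73,0.73]}'
python3 -m crank '{"translation":[[-35,20,0],[-35,20,0],[-35,20,0],[-35,20,0],[-35,20,0],[-35,20,0],[-30,17,0],[0,0,0]],"roll":[0,0,0,0,0,0,0,0],"fingers":[0.73,0.73,0.73,0.73,0.73,0.73,0.73,0.73]}'
cat > st.py <<'E'
from h import *
from rig import manip
from scipy.spatial.transform import Rotation as T
t=-.163;O=np.array([.5733,-.0782]);R=np.array([[np.cos(t),-np.sin(t)],[np.sin(t),np.cos(t)]])
def show():
    s=manip.get_state();A=T.from_quat(np.roll(s["ee_rot"],-1)).as_matrix()
    print("t",s["clock"],"caddy mm",(R.T@(s["position"][:2]-O)*1e3).round(1),"z",round(s["position"][2]*1e3,1),"yaw err",round(np.arctan2(A[1,1],A[0,1])-t,4),"w",round(s["width"]*1e3,1),"F",np.round(R.T@s["contact_force"][:2],1),round(s["contact_force"][2],1),"tilt",A[:2,2].round(4))
if __name__=="__main__": show()
E
python3 st.py
```

```text
clock: 0.9
position: [0.2509, 0.517, 0.2308]
ee_rot: [0.0, 0.715, 0.699, -0.001]
contact_force: [-0.5, 0.8, -0.2]
width: 0.0622
gripper_force: 0.0
clock: 1.7
position: [0.367, 0.2214, 0.2311]
ee_rot: [-0.0, 0.761, 0.649, -0.0]
contact_force: [0.8, -0.2, 0.4]
width: 0.0621
gripper_force: 0.0
clock: 2.5
position: [0.4658, -0.0395, 0.2309]
ee_rot: [0.001, 0.763, 0.647, -0.0]
contact_force: [0.2, 1.1, 0.2]
width: 0.062
gripper_force: 0.0
t 2.5 caddy mm [-112.4   20.7] z 230.9 yaw err -0.0006 w 62.0 F [0.  1.1] 0.2 tilt [ 0.0005 -0.002 ]
```

```bash
python3 -m crank '{"translation":[[-21,10,0],[-22,10,0],[0,0,30],[0,0,30],[0,0,25],[0,0,20],[0,0,0]],"roll":[0,0,0,0,0,0,0],"fingers":[0.73,0.73,0.73,0.73,0.73,0.73,0.73]}' >/dev/null
python3 - <<'E'
from st import *
from rig import get_image
show()
a=get_image("top")[175:295,295:425];b=get_image("scene")[150:290,265:400]
a=cv2.resize(a,(520,480),interpolation=2);b=cv2.resize(b,(270,280),interpolation=2)
o=np.zeros((480,800,3),np.uint8);o[:,:520]=a;o[:280,525:795]=b;cv2.imwrite("pics/c2.png",o)
E
```

```text
t 3.2 caddy mm [-97.3 -17.6] z 123.6 yaw err 0.0044 w 62.4 F [-0.3 -0.1] -0.2 tilt [-0.0069  0.0027]
```

View pics/c2.png

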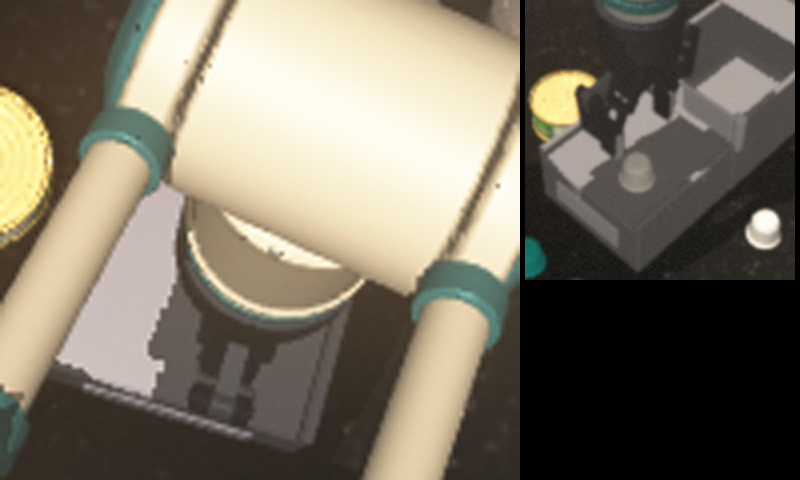

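The scene view shows the fingers (crop 605,150 and 665,105) above the pod (637,170), one before and one behind, with the flap still shut. The arm had not quite settled, so I'll check by projection.

```bash
python3 -m crank '{"translation":[[0,0,0],[0,0,0]],"roll":[0,0],"fingers":[0.73,0.73]}' >/dev/null
python3 - <<'E'
from st import *
from rig import get_image
show()
s=manip.get_state()
im=get_image("scene");c=R.T@(s["position"][:2]-O)
for dx in(-.031,-.045,.031,.045):
  for dy in (-.011,.011):
    w=O+R@(c+[dx,dy]);q=PS@[*w,s["position"][2]+.006,1];u=q[:2]/q[2];cv2.circle(im,tuple(int(x*16) for x in u),10,(0,0,255),-1,shift=4)
cv2.imwrite("pics/c3.png",cv2.resize(im[160:270,265:385],(600,550),interpolation=2))
E
```

```text
t 3.5 caddy mm [-93.4 -18.6] z 127.5 yaw err 0.0042 w 62.6 F [0.1 0.2] 0.5 tilt [ 0.0025 -0.0007]
```

View pics/c3.png

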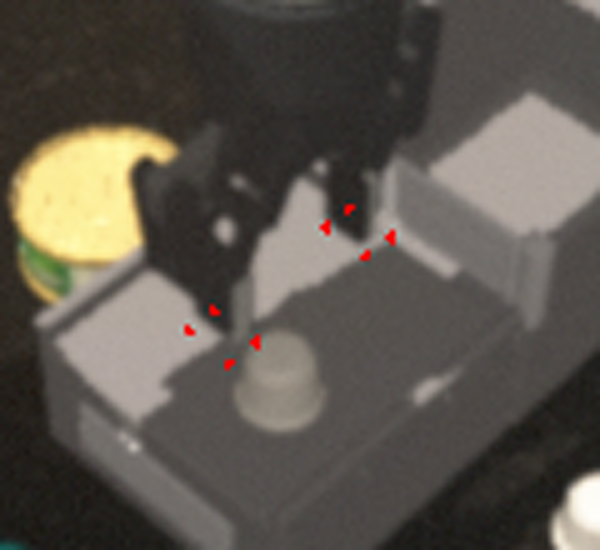

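The fingertips line up with the projection and sit perhaps 2–3 mm higher than modelled. They straddle the pod (280,380). I'll go down gently.

```bash
python3 -m crank '{"translation":[[-3,1,10],[0,0,10],[0,0,10],[0,0,10],[0,0,10],[0,0,3],[0,0,0],[0,0,0]],"roll":[0.004,0,0,0,0,0,0,0],"fingers":[0.73,0.73,0.73,0.73,0.73,0.73,0.73,0.73]}' >/dev/null;python3 st.py
python3 -m crank '{"translation":[[0,0,3],[0,0,3],[0,0,0],[0,0,0]],"roll":[0,0,0,0],"fingers":[0.73,0.73,0.73,0.73]}' >/dev/null
python3 - <<'E'
from st import *
from rig import get_image
show()
cv2.imwrite("pics/c4.png",cv2.resize(get_image("scene")[160:270,265:385],(600,550),interpolation=2))
E
```

```text
t 4.35 caddy mm [-93.  -21.7] z 73.4 yaw err 0.0 w 62.7 F [0.3 0.1] -0.2 tilt [ 0.0004 -0.    ]
t 4.75 caddy mm [-93.4 -21.6] z 67.3 yaw err 0.0 w 62.5 F [-1.  -0.1] -0.0 tilt [0.     0.0001]
```

View pics/c4.png

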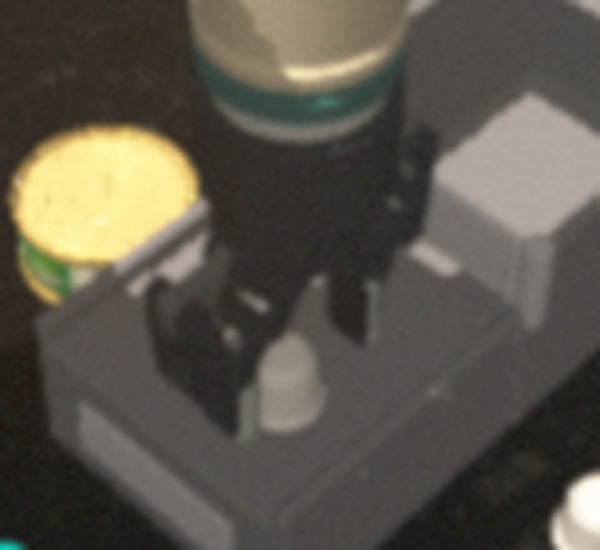

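The pod (290,385) stands between the fingers, upright and untouched, with the tips just above the shelf. Now I'll push along the caddy's x.

```bash
python3 -m crank '{"translation":[[0,6,0],[0,8,0],[0,8,0],[0,8,0],[0,8,0],[0,8,0],[0,8,0],[0,0,0]],"roll":[0,0,0,0,0,0,0,0],"fingers":[0.73,0.73,0.73,0.73,0.73,0.73,0.73,0.73]}' >/dev/null
python3 - <<'E'
from st import *
from rig import get_image
show()
cv2.imwrite("pics/c5.png",cv2.resize(get_image("scene")[140:260,285:425],(700,600),interpolation=2))
E
```

```text
t 5.6 caddy mm [-38.4 -21.6] z 67.2 yaw err 0.0002 w 62.3 F [-1.6 -0.4] 1.0 tilt [0.0002 0.0001]
```

View pics/c5.png

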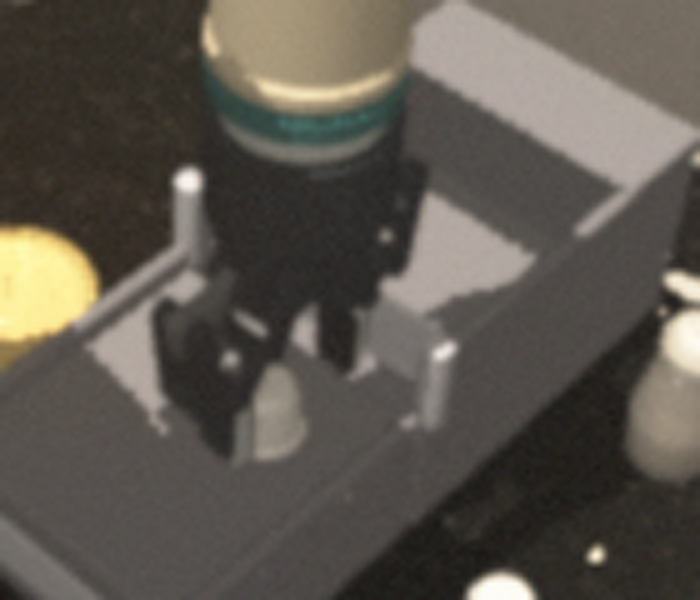

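The trailing finger is pushing the pod (275,415) upright, and the leading finger (340,340) has begun to open the flap ahead of it. Continuing.

```bash
python3 -m crank '{"translation":[[0,8,0],[0,8,0],[0,6,0],[0,6,0],[0,6,0],[0,6,0],[0,6,0],[0,0,0]],"roll":[0,0,0,0,0,0,0,0],"fingers":[0.73,0.73,0.73,0.73,0.73,0.73,0.73,0.73]}' >/dev/null;python3 st.py
python3 -m crank '{"translation":[[0,6,0],[0,6,0],[0,6,0],[0,0,0],[0,0,0],[0,0,0],[0,0,0]],"roll":[0,0,0,0,0,0,0],"fingers":[0.73,0.73,0.73,0.73,0.73,0.73,0.73]}' >/dev/null
python3 - <<'E'
from st import *
from rig import get_image
show()
a=get_image("scene")[140:260,285:425];b=get_image("top")[95:265,305:425]
o=np.zeros((510,800,3),np.uint8);o[:360,:420]=cv2.resize(a,(420,360),interpolation=2);o[:,430:790]=cv2.resize(b,(360,510),interpolation=2)
cv2.imwrite("pics/c6.png",o)
E
```

```text
t 6.45 caddy mm [  8.1 -22.1] z 67.2 yaw err 0.0 w 62.4 F [-3.2 -0.4] 0.2 tilt [ 0.0015 -0.0009]
t 7.15 caddy mm [ 25.5 -22.3] z 67.5 yaw err -0.0003 w 62.4 F [-0.9 -3. ] 0.4 tilt [ 0.0017 -0.0012]
```

View pics/c6.png

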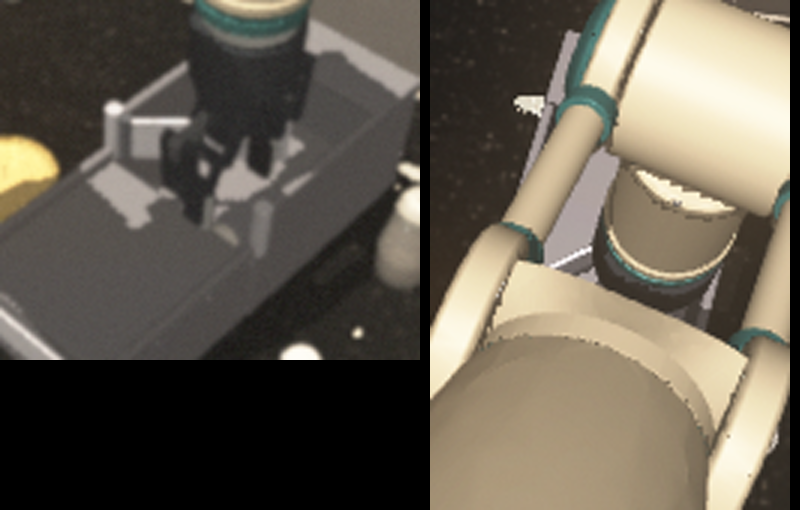

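The flap is held open. Part of the pod shows at crop (228,235), and I need to work out whether it has dropped.

Run:
```python
from st import *
from rig import get_image
for z in(.02,.035,.05,.07,.085,.099): print(z,R.T@(atz(PS,(361,218),z)-O)*1e3)
show()
cv2.imwrite("pics/c7.png",cv2.convertScaleAbs(cv2.resize(get_image("scene")[175:235,325:405],(800,600),interpolation=2),alpha=1.8))
```

```text
0.02 [ 36.6223313  -17.38728403]
0.035 [ 25.83922384 -24.94871866]
0.05 [ 15.05611637 -32.51015329]
0.07 [  0.67863975 -42.59206613]
0.085 [-10.10446772 -50.15350076]
0.099 [-20.16870135 -57.21083975]
t 7.25 caddy mm [ 25.3 -22.2] z 67.5 yaw err -0.0002 w 62.4 F [-0.4 -2.9] 0.5 tilt [ 0.0013 -0.0008]
```

View pics/c7.png

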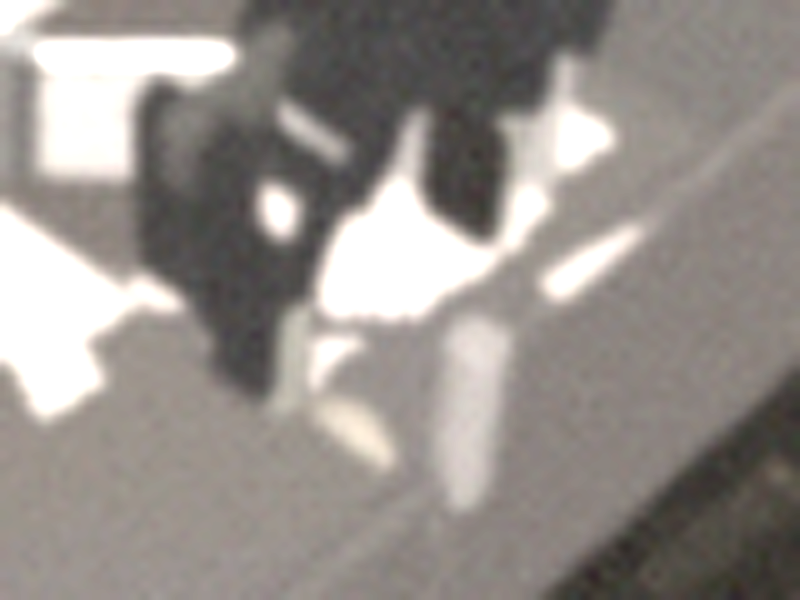

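The visible pod piece (355,430) is cut off by the shelf edge and its ray fits x≈26, y≈-25 at z≈35 mm, so the pod is in the bin with the flap still held. Now I'll retreat and let the flap shut.

```bash
python3 -m crank '{"translation":[[0,-8,0],[0,-12,0],[0,-12,0],[0,-12,0],[0,-12,0],[0,-14,0],[0,-14,0],[0,-10,0]],"roll":[0,0,0,0,0,0,0,0],"fingers":[0.73,0.73,0.73,0.73,0.73,0.73,0.73,0.73]}' >/dev/null
python3 -m crank '{"translation":[[0,0,0],[0,0,-10],[0,0,-20],[0,0,-25],[0,0,-30],[0,0,-30],[0,0,-30],[0,0,0]],"roll":[0,0,0,0,0,0,0,0],"fingers":[0.73,0.73,0.73,0.73,0.73,0.73,0.73,0.73]}' >/dev/null;python3 st.py
python3 -m crank '{"translation":[[30,-30,0],[30,-30,0],[35,-35,0],[35,-35,0],[35,-20,0],[35,-20,0],[0,0,0],[0,0,0]],"roll":[0,0,0,0,0,0,0,0],"fingers":[0.73,0.73,0.73,0.73,0.73,0.73,0.73,0.73]}' >/dev/null
python3 - <<'E'
from st import *
from rig import get_image
show()
a=get_image("scene")[130:280,265:440];b=get_image("top")[95:295,265:445]
o=np.zeros((500,800,3),np.uint8);o[:300,:350]=cv2.resize(a,(350,300),interpolation=2);o[:,350:800]=cv2.resize(b,(450,500),interpolation=2)
cv2.imwrite("pics/c8.png",o)
E
```

```text
t 8.9 caddy mm [-65.4 -22. ] z 217.5 yaw err 0.0002 w 62.2 F [-0.5  0. ] 0.2 tilt [ 0.0109 -0.003 ]
t 9.7 caddy mm [-239.4  179. ] z 212.3 yaw err 0.0031 w 62.3 F [-0.2  0.3] -0.1 tilt [ 0.0005 -0.0003]
```

View pics/c8.png

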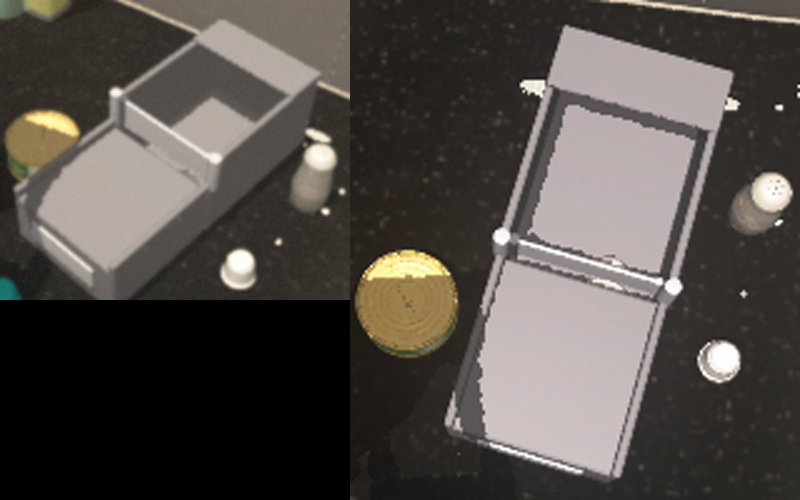

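The flap is shut between the posts. The pod lies in the bin just behind it (top crop 610,265), the shelf is empty, and the tin, salt and spare pod look undisturbed. I'm handing it in.

```bash
python3 -c "from rig import manip;print(manip.sign_off())"
```

```text
the job is handed in; nothing more can be done
None
```

The used pod was pushed through the held-open flap and lies in the bin, the flap has swung shut, and the job is handed in; no verdict was returned.

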